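# Stop the capsule stand from rocking on its display pad

### The arm

A 7-joint arm with a two-finger parallel gripper is mounted at the origin on the work surface. World frame = base frame: x ahead of the robot, y to its left, z up, the work surface at z = 0. Lengths are in m, angles in rad, forces in N, time in s.
With the tool pointing down it reaches from about 0.425 to 0.95 m from the base axis. Payload 4.7 kg.
Tool frame: the origin (TCP) lies between the finger pads; the fingertips stand 17 mm ahead of it and the grasp point (between the pads) lies 2 mm behind it; y points along the fingers, z is the direction in which the jaws open and shut, and the axes are right-handed (so a half turn about y gives the same grasp; the last joint's range is limited). The gripper opens to 87 mm and grips with 3 to 60 N. Pads are 19 mm wide; open, the fingers measure 117 mm over their backs; the gripper's body (75 mm by 190 mm) begins 51 mm behind the grasp point.
Start: joints at [1.098, 0.469, -0.049, 1.532, 0.024, 1.141, -0.082], TCP at [0.29, -0.61, 0.24] pointing down, gripper open.
Joint ranges: [-2.59, 2.59], [-0.33, 1.99], [-1.39, 1.29], [0.1, 2.45], [-1.04, 4.18], [0.21, 1.99], [-2.66, 2.66]. Speed limits (rad/s): [2.57, 2.57, 3.14, 3.14, 3.14, 3.14, 3.14].

### API

Orientations are given as a unit quaternion [w, x, y, z].
In Python, from station import env, get_image, job gives the robot as it stands.
- The arm moves only by the tool send_rows, never from a script. Its argument "commands" is one flat list of numbers, 5 for each row, row after row: the shift along the tool's x, y, z in mm, then the turn about the tool's y in degrees, then the opening, from 0 (shut) to 1 (fully open). A call has 1 to 8 rows; each row shifts and turns the commanded pose from where the row before left it, along the tool's axes as they then stand; what a row does not reach is not made up. A row lasts 1/12 s, in which the tool goes at most 41.7 mm and 7.16 degrees, less where a joint would pass 70% of its speed; a pose out of reach is approached as far as the arm can. A call with a gripper value outside its range is refused whole. The fingers move at their own pace and stop on an object; "newtons" is the grip in N (left out, the last holds). Time passes only in rows, so rows that do not move let the fingers close. It gives the time, the measured TCP pose, the force and the opening at its end, in the units of the state.
- env.get_obs(): the state, without advancing time (a new reading comes with each control period).
- get_image(name): name is "side" or "top"; returns a dict with "pixels" (420x560x3 uint8, blue, green, red), "fx", "fy", "cx", "cy" (pixels), "k1" (the pictures are not rectified: a ray, as slopes to the right and down, at radius r is drawn at 1 + k1 r^2 times it, then the intrinsics apply), "rvec" (rotation vector, rad) and "tvec" (3), from world to camera coordinates, as OpenCV has them. Camera axes: x right, y down, z forward; pixel columns grow to the right and rows downward; lengths in m; the calibration is good to about 2 mm. A picture is of the moment at which its call begins. There is no depth.
- job.sign_off(): hands the job in, once; it reports no verdict.
The state is a dict: "t": time; "q": joint angles; "joint_velocities": joint speeds; "tau": joint torques, N m; "eef_pos": TCP position; "eef_rot": TCP orientation; "ft_force": force on the tool from outside, world axes, zero at the start; "wrist_torque": the same for the moment, N m; "finger_gap": opening from 0.0 (shut) to 1.0 (fully open).
Only numpy, scipy, OpenCV 4.12 (cv2) and the standard library are available. Lean on these libraries where they do the work, as an engineer would, in place of code of your own. Each camera call takes 0.05 s, during which the arm holds its last target.

### The job

On the shop counter, the coffee-capsule stand with the orange handle rocks because two of its four feet are standing on the metal rib across its round display pad. Turn it by its handle on the pad, without picking it up high or tipping it over, until the feet straddle the rib and all four stand on the pad, with the stand level and still about the middle of its pad; then let go. Leave the stand with the white handle and the loose glass carafe where they are.

Things in the scene. Friction and masses are not known exactly. Their poses are not given: they have to be found in the camera images.
- stand_grip (a point): Centre of the orange handle bar, 64 mm long (point x), 14 thick (y: grip here), 24 high, 110 mm above the soles, on a post over a steel tray 138 mm across with fixed capsules (tops at 64 mm). z: up the post. Loose, 0.3-0.65 kg. Four round feet, 60 mm from the post, at 45, 135, 225, 315 deg from x. Leans about 6 deg at the start; level once the bar is along or across the rib, within 20 deg.
- pad_mid (a point): Middle of the top face of the round black pad under the orange-handled stand: a fixed disc 200 mm across and 10 mm thick. Its x runs along the aluminium rib, which crosses the middle of the pad: 192 mm long, 24 mm wide, standing 6 mm above the top face. z points up.
- stand_white_grip (a point): Centre of the white handle of the look-alike stand, same sizes and axes, already standing level over the rib of its own pad. To be left alone.
- carafe_mid (a point): Middle of a loose glass coffee carafe, 128 mm across, 132 mm high, with a black lid and handle (handle to its +y, reaching 105 mm from the axis); the point lies on its axis 65 mm above the counter. To be left alone.
There are look-alikes about, which are no part of the job. Leave any purple or turquoise look-alike of the part that bears stand_grip alone.

How it is judged:
At the end, for the whole second after the job is handed in: The orange-handled stand is level (within 1.7 degrees) with all four feet down on its pad (handle centre 106.5 to 112.5 mm above the pad's top face) and its post within 25 mm of the pad's middle (angle between stand_grip's own z axis and vertical below 0.03 rad and z of stand_grip in the frame of pad_mid between 0.1065 and 0.1125 m and horizontal distance between stand_grip and pad_mid below 0.025 m); the robot touches nothing.
It fails at once if the orange-handled stand is lifted more than about 30 mm above its pad (z of stand_grip in the frame of pad_mid above 0.145 m).
It fails at once if the orange-handled stand is tipped more than 20 degrees (angle between stand_grip's own z axis and vertical above 0.35 rad).
It fails at once if the white-handled stand is moved by more than 20 mm or tipped (distance of stand_white_grip from where it was at the start of the episode above 0.02 m or angle between stand_white_grip's own z axis and vertical above 0.2 rad).
It fails at once if the carafe is moved by more than 20 mm (distance of carafe_mid from where it was at the start of the episode above 0.02 m).
It also fails if it takes over 32 s, if anything falls off the work surface, if the arm or the gripper's body presses on something with over 40 N, if the wrist force passes 120 N, or if a joint passes its speed limit or range.

## Working session

There is one attempt and no reset: what is moved stays moved. The work goes in short steps, Python scripts to look and compute and a tool call to move; the robot and the scene stay as the last step left them, time stands still between calls to the robot, and variables do not carry over. Pictures are saved under pics/ and viewed, and the job is handed in when it is done.

Besides the shell and the picture viewer there is one more tool, called after ">>>" as name(argument=value, ...) on one line, values as JSON. send_rows: Moves the arm, as the interface text tells. Its arguments: {"type":"object","properties":{"commands":{"type":"array","items":{"type":"number"}},"newtons":{"type":"number"}},"required":["commands"]}

```bash
ls; mkdir -p pics; python3 - <<'E'
from station import env,get_image,job
import cv2,numpy as np
o=env.get_obs();print({k:np.round(v,3) for k,v in o.items()})
for n in("side","top"):
    d=get_image(n);cv2.imwrite(f"pics/{n}0.png",d["pixels"]);print(n,{k:np.round(v,4) for k,v in d.items() if k!="pixels"})
E
```

```text
pics
{'t': np.float64(0.0), 'q': array([ 1.098,  0.469, -0.049,  1.534,  0.024,  1.141, -0.082]), 'joint_velocities': array([ 0.   ,  0.001, -0.   , -0.   ,  0.001, -0.   ,  0.002]), 'tau': array([ 0.0000e+00, -5.0798e+01, -8.1000e-02, -2.3615e+01, -6.1000e-02,
        3.8000e-02,  0.0000e+00]), 'eef_pos': array([ 0.29 , -0.609,  0.239]), 'eef_rot': array([ 0.155, -0.156,  0.69 , -0.689]), 'ft_force': array([-0.129,  0.661, -0.292]), 'wrist_torque': array([ 0.023, -0.015, -0.034]), 'finger_gap': np.float64(0.996)}
side {'fx': np.float64(435.1072), 'fy': np.float64(435.1072), 'cx': np.float64(278.9473), 'cy': np.float64(209.8412), 'k1': np.float64(-0.0351), 'rvec': array([ 0.2781, -2.6509,  1.4528]), 'tvec': array([0.5012, 0.1739, 0.8052])}
top {'fx': np.float64(485.0825), 'fy': np.float64(485.0825), 'cx': np.float64(281.7616), 'cy': np.float64(206.635), 'k1': np.float64(-0.1418), 'rvec': array([ 2.1875, -2.2151,  0.0674]), 'tvec': array([-0.0798,  0.5408,  1.152 ])}
```

View pics/side0.png

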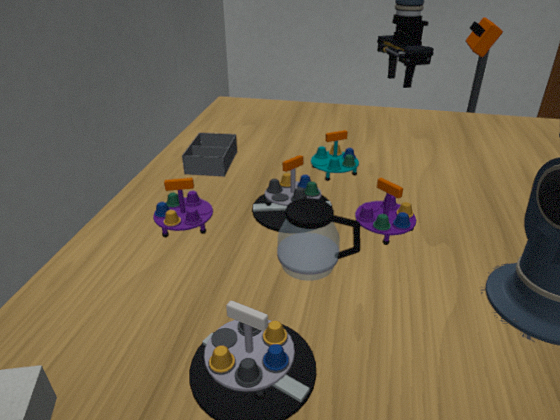

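View pics/top0.png

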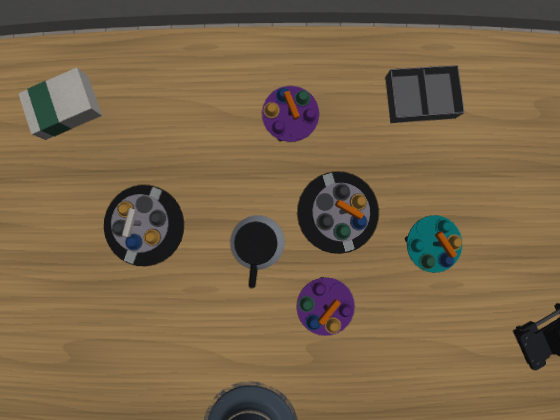

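Top view, candidates with an orange bar: purple stands at (291,104) and (330,312), the turquoise one at (446,244), and the steel tray on the black ribbed pad at (350,209). I choose the last: it is the only steel tray on a black pad, and its bar is at (293,163) in the side view. Next come a close crop and the measurements.

```bash
cat > h.py <<'E'
from station import env,get_image,job
import cv2,numpy as np
from scipy.spatial.transform import Rotation as R
def K(d): return np.array([[d["fx"],0,d["cx"]],[0,d["fy"],d["cy"]],[0,0,1.]]),np.array([d["k1"],0,0,0,0.])
def rays(d,uv):
    k,D=K(d);n=cv2.undistortPoints(np.float64(uv).reshape(-1,1,2),k,D).reshape(-1,2)
    Rm=cv2.Rodrigues(np.float64(d["rvec"]))[0];t=np.float64(d["tvec"]).ravel()
    return -Rm.T@t,np.c_[n,np.ones(len(n))]@Rm
def plane(d,uv,z):
    c,r=rays(d,uv);return c+r*((z-c[2])/r[:,2])[:,None]
def proj(d,P): 
    k,D=K(d);return cv2.projectPoints(np.float64(P).reshape(-1,1,3),np.float64(d["rvec"]),np.float64(d["tvec"]),k,D)[0].reshape(-1,2)
def tri(d1,u1,d2,u2):
    c1,r1=rays(d1,[u1]);c2,r2=rays(d2,[u2]);r1=r1[0];r2=r2[0]
    s=np.linalg.lstsq(np.c_[r1,-r2],c2-c1,rcond=None)[0];a=c1+s[0]*r1;b=c2+s[1]*r2
    return (a+b)/2,np.linalg.norm(a-b)
def orange(d,box):
    x0,y0,x1,y1=box;h=cv2.cvtColor(d["pixels"],cv2.COLOR_BGR2HSV)
    m=cv2.inRange(h,(5,190,110),(16,255,255));z=np.zeros_like(m);z[y0:y1,x0:x1]=m[y0:y1,x0:x1]
    n,l,s,c=cv2.connectedComponentsWithStats(z);i=1+np.argmax(s[1:,4]);return (l==i).astype(np.uint8)*255,s[i]
def crop(d,box,f,name):
    x0,y0,x1,y1=box;cv2.imwrite(name,cv2.resize(d["pixels"][y0:y1,x0:x1],None,fx=f,fy=f,interpolation=cv2.INTER_CUBIC))
E
python3 - <<'E'
from h import *
T=get_image("top");S=get_image("side")
crop(T,(290,165,390,260),6,"pics/tc.png");crop(S,(240,140,340,235),6,"pics/sc.png")
mt,st=orange(T,(325,190,375,225));ms,ss=orange(S,(275,150,310,178))
rt=cv2.minAreaRect(cv2.findContours(mt,0,2)[0][0]);rs=cv2.minAreaRect(cv2.findContours(ms,0,2)[0][0]);print(st,rt,ss,rs)
ct=cv2.boxPoints(rt)
P=plane(T,ct,0.138);print(np.round(P,4));print([np.round(np.linalg.norm(P[i]-P[i-1]),4) for i in range(4)])
print("ctr z.138",plane(T,[rt[0]],.138), "tri",tri(T,rt[0],S,rs[0]))
# pad: dark mask
h=cv2.cvtColor(T["pixels"],cv2.COLOR_BGR2HSV);m=cv2.inRange(h,(0,0,0),(180,255,45));z=np.zeros_like(m);z[165:260,290:385]=m[165:260,290:385]
n,l,s,c=cv2.connectedComponentsWithStats(z);i=1+np.argmax(s[1:,4]);cn=cv2.findContours((l==i).astype(np.uint8),0,1)[0];cn=max(cn,key=cv2.contourArea)
hull=cv2.convexHull(cn);e=cv2.minEnclosingCircle(hull);print(e, plane(T,[e[0]],.01))
W=plane(T,hull.reshape(-1,2),.01)[:,:2]
A=np.c_[2*W,np.ones(len(W))];x=np.linalg.lstsq(A,(W**2).sum(1),rcond=None)[0];print("pad",x[:2],np.sqrt(x[2]+x[:2]@x[:2]))
# other points: carafe, white
E
```

```text
[338 200  26  18 156] ((350.12725830078125, 208.63368225097656), (27.936809539794922, 5.729327201843262), 30.465543746948242) [283 155  20  17  78] ((291.3009033203125, 160.48672485351562), (8.84277629852295, 22.012868881225586), 48.8140754699707)
[[ 0.5377 -0.2035  0.138 ]
 [ 0.5483 -0.21    0.138 ]
 [ 0.5171 -0.2617  0.138 ]
 [ 0.5065 -0.2551  0.138 ]]
[np.float64(0.0604), np.float64(0.0124), np.float64(0.0604), np.float64(0.0124)]
ctr z.138 [[ 0.52739834 -0.23252766  0.138     ]] tri (array([ 0.5300433 , -0.23340147,  0.12970749]), np.float64(0.004622592453429046))
((333.0, 213.5), 40.32688903808594) [[ 0.52181475 -0.21021644  0.01      ]]
pad [ 0.5246794  -0.21541063] 0.09277817281611803
```

View pics/tc.png

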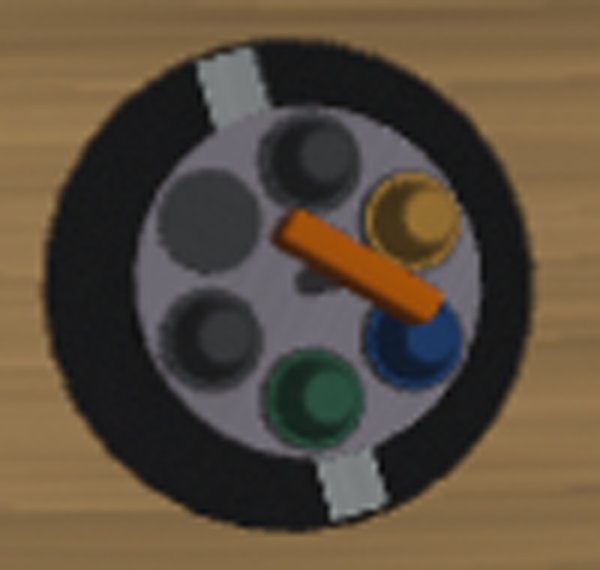

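View pics/sc.png

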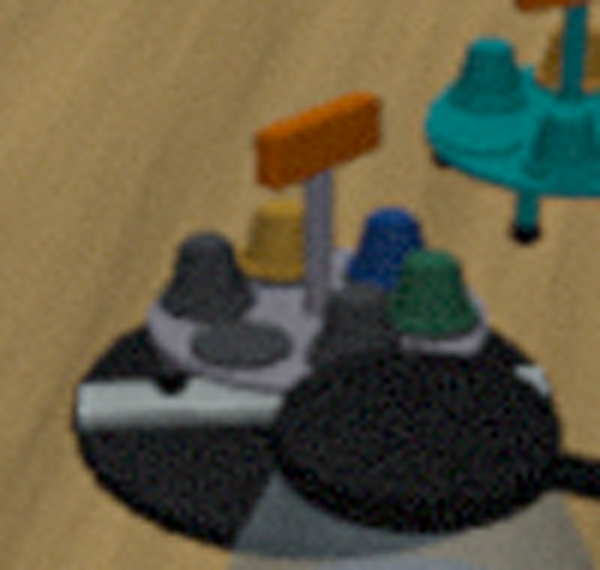

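The crops confirm it: a steel tray on the black pad with a rib. In the top crop the rib ends are at about full-frame (329,180) and (349,246), the bar is at (350,209), and the stand leans right, towards -y. My pad fit only caught half of the ring (the rib splits it), so I redo it.

```bash
python3 - <<'E'
from h import *
T=get_image("top");S=get_image("side")
h=cv2.cvtColor(T["pixels"],cv2.COLOR_BGR2HSV);m=cv2.inRange(h,(0,0,0),(180,255,50));z=np.zeros_like(m);z[165:260,290:385]=m[165:260,290:385]
n,l,s,c=cv2.connectedComponentsWithStats(z);ok=np.isin(l,[i for i in range(1,n) if s[i,4]>300]);pts=np.argwhere(ok)[:,::-1].astype(np.int32)
hull=cv2.convexHull(pts).reshape(-1,2);W=plane(T,hull,.01)[:,:2]
A=np.c_[2*W,np.ones(len(W))];x=np.linalg.lstsq(A,(W**2).sum(1),rcond=None)[0];print("pad",x[:2],np.sqrt(x[2]+x[:2]@x[:2]))
g=cv2.inRange(h,(0,0,110),(180,50,255))
for box in((318,168,340,188),(338,236,360,256)):
    x0,y0,x1,y1=box;q=np.argwhere(g[y0:y1,x0:x1])[:,::-1]+[x0,y0];print(len(q),q.mean(0),plane(T,[q.mean(0)],.016))
print("cam",rays(T,[[280,200]])[0],rays(S,[[280,200]])[0])
# verify orientation of tool
o=env.get_obs();r=R.from_quat(np.r_[o["eef_rot"][1:],o["eef_rot"][0]]).as_matrix();print(np.round(r,3))
for nm,p in dict(car=(258,243),).items(): print(nm,plane(T,[p],.132),plane(T,[(252,283)],.1))
# side bar check
for z in (.126,.13):print(proj(S,[.530,-.2334,z]),proj(T,[.530,-.2334,z]))
E
```

```text
pad [ 0.52507081 -0.22178586] 0.09813989632085658
127 [328.63779528 180.2992126 ] [[ 0.6018795  -0.20044604  0.016     ]]
118 [348.48305085 243.47457627] [[ 0.4490675  -0.24568105  0.016     ]]
cam [ 0.481313   -0.07333938  1.17848866] [0.36415053 0.67711414 0.58201337]
[[-0.903 -0.     0.429]
 [-0.429  0.    -0.903]
 [ 0.    -1.    -0.001]]
car [[ 0.45605207 -0.03303569  0.132     ]] [[ 0.36679381 -0.01744043  0.1       ]]
[[292.28336388 161.93683409]] [[349.67020727 207.69140194]]
[[292.30268353 160.40351874]] [[349.94635911 207.60291224]]
```

Measured, against what it must be:
- Pad middle is (0.525, -0.222), radius 98 mm (given 100). The rib midpoint agrees within 2 mm.
- Rib heading is 16.5° and bar heading 58.8°.
- Bar centre is about (0.528, -0.232, 0.126), against an expected 11 mm lean across the rib, which matches.

I move above it at the present height first.

>>> send_rows(commands=[-23.5,0,-15,0,1,-23.5,0,-15,0,1,-23.5,0,-15,0,1,-23.5,0,-15,0,1,-23.5,0,-15,0,1,-23.5,0,-15,0,1,-23.5,0,-15,0,1,-23.5,0,-15,0,1])

```text
t: 0.97
eef_pos: [0.4087, -0.4193, 0.2396]
eef_rot: [-0.156, 0.156, -0.69, 0.69]
ft_force: [1.7, 0.0, -0.1]
finger_gap: 1.004
```

>>> send_rows(commands=[-23.5,0,-15,0,1,-23.5,0,-15,0,1,-23.5,0,-15,0,1,-23.5,0,-15,0,1,-23.5,0,-15,0,1,-23.5,0,-15,0,1,-23.5,0,-15,0,1,-23.5,0,-15,0,1])

```text
t: 1.63
eef_pos: [0.5269, -0.2302, 0.2397]
eef_rot: [-0.156, 0.156, -0.69, 0.69]
ft_force: [-0.0, -0.1, -0.0]
finger_gap: 1.002
```

>>> send_rows(commands=[0,0,0,-5.5,1,0,0,0,-5.5,1,0,0,0,-5.5,1,0,0,0,-5.5,1,0,0,0,-5.5,1,0,0,0,-5.5,1,0,0,0,0,1,0,0,0,0,1])

```text
t: 2.3
eef_pos: [0.5263, -0.2315, 0.2396]
eef_rot: [0.344, -0.344, 0.618, -0.618]
ft_force: [-0.1, 0.2, 0.0]
finger_gap: 0.999
```

```bash
python3 - <<'E'
from h import *
o=env.get_obs();r=R.from_quat(np.r_[o["eef_rot"][1:],o["eef_rot"][0]]).as_matrix();print(np.round(r,3),np.degrees(np.arctan2(r[1,2],r[0,2])))
T=get_image("top");S=get_image("side");crop(T,(270,145,420,260),5,"pics/t1.png")
print("shift tool mm",r.T@(np.array([.528,-.232,.124])-o["eef_pos"])*1000)
E
```

```text
[[-0.526  0.     0.851]
 [-0.851  0.    -0.526]
 [-0.    -1.     0.   ]] -31.725135192203947
shift tool mm [ -0.48403814 115.55407411   1.68393197]
```

View pics/t1.png

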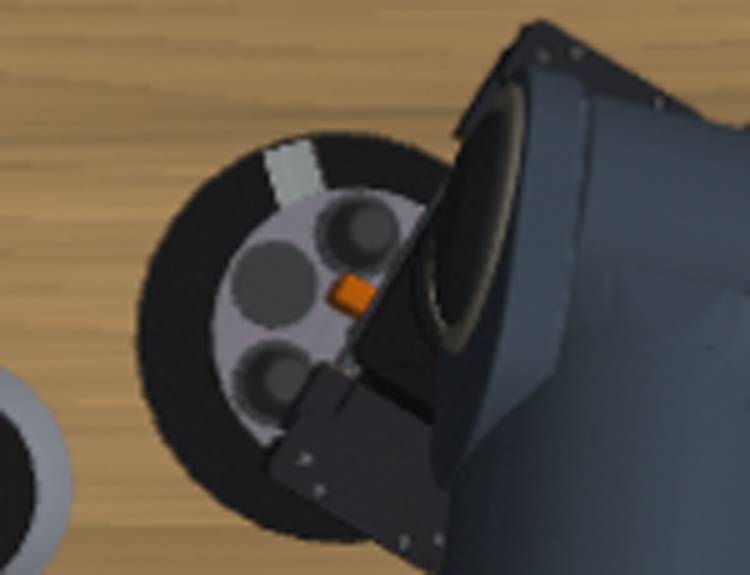

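The crop shows the orange bar end sticking out along the gripper's narrow axis, so the jaws span it square (jaw heading -31.7°, wanted -31.2°). I descend 115 mm.

>>> send_rows(commands=[0,20,1.7,0,1,0,20,0,0,1,0,20,0,0,1,0,20,0,0,1,0,15,0,0,1,0,12,0,0,1,0,8,0,0,1,0,0,0,0,1])

```text
t: 3.07
eef_pos: [0.527, -0.232, 0.123]
eef_rot: [0.344, -0.346, 0.618, -0.616]
ft_force: [-0.8, 0.4, 0.1]
finger_gap: 1.001
```

```bash
python3 - <<'E'
from h import *
T=get_image("top");S=get_image("side");crop(S,(220,100,360,220),5,"pics/s2.png")
E
```

```text
(no output)
```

View pics/s2.png

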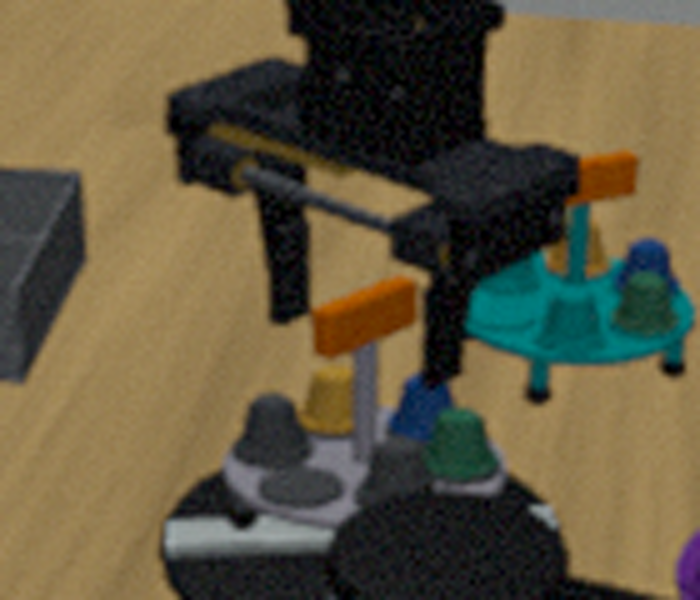

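The side crop shows the bar at (365,315) between the two fingers, whose tips end just below bar height. I close on it.

>>> send_rows(commands=[0,0,0,0,0.5,0,0,0,0,0.3,0,0,0,0,0.15,0,0,0,0,0.1,0,0,0,0,0.05,0,0,0,0,0.05,0,0,0,0,0.05,0,0,0,0,0.05], newtons=30)

```text
t: 3.83
eef_pos: [0.5279, -0.2323, 0.1246]
eef_rot: [-0.345, 0.345, -0.617, 0.617]
ft_force: [0.1, 0.1, -0.5]
finger_gap: 0.481
```

>>> send_rows(commands=[0,0,0,0,0.05,0,0,0,0,0.05,0,0,0,0,0.05,0,0,0,0,0.05])

```text
t: 4.17
eef_pos: [0.5269, -0.2319, 0.1244]
eef_rot: [0.345, -0.346, 0.618, -0.617]
ft_force: [-3.6, 0.4, 2.8]
finger_gap: 0.171
```

>>> send_rows(commands=[0,0,0,0,0.05,0,0,0,0,0.05,0,0,0,0,0.05,0,0,0,0,0.05])

```text
t: 4.5
eef_pos: [0.5278, -0.2321, 0.1243]
eef_rot: [0.345, -0.345, 0.617, -0.617]
ft_force: [0.4, 1.0, -1.3]
finger_gap: 0.164
```

>>> send_rows(commands=[0,-2,0,0,0.05,0,-2,0,0,0.05,0,-2,0,0,0.05,0,-2,0,0,0.05,0,0,0,0,0.05,0,0,0,0,0.05])

```text
t: 5.0
eef_pos: [0.5278, -0.2324, 0.1326]
eef_rot: [-0.345, 0.345, -0.617, 0.617]
ft_force: [0.6, -0.1, -5.8]
finger_gap: 0.161
```

```bash
python3 - <<'E'
from h import *
S=get_image("side");crop(S,(220,100,360,220),5,"pics/s3.png")
o=env.get_obs();print(o["eef_pos"],o["ft_force"],o["wrist_torque"],o["finger_gap"])
E
```

```text
[ 0.52777555 -0.23237866  0.13251862] [-0.21438039 -0.31828396 -6.38854361] [-0.02610909 -0.04780258 -0.03879638] 0.1548497979707781
```

View pics/s3.png

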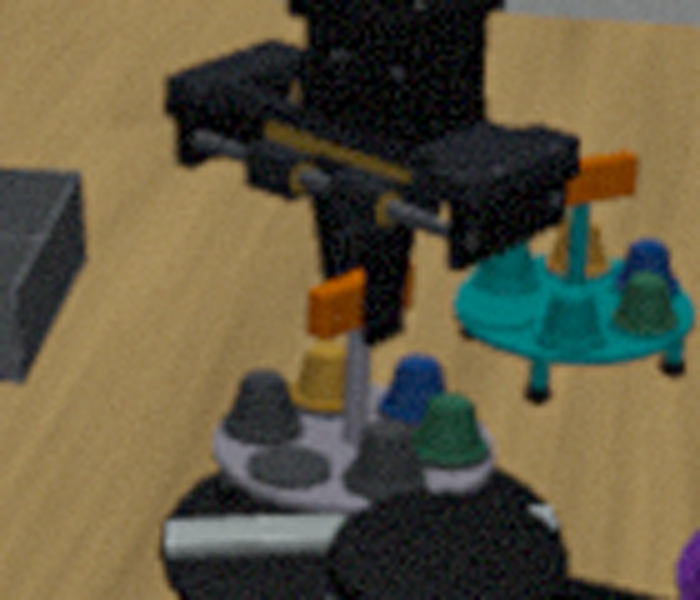

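The gap is 0.16 of 87 mm, about 14 mm (the bar's thickness). The wrist carries about 6 N and the stand hangs just clear of the rib, about 8 mm up. I centre it over the pad, then turn it 42° clockwise so the bar lies along the rib.

>>> send_rows(commands=[-2,0,-2,0,0.05,-2.5,0,-3,0,0.05,-2.5,0,-3,0,0.05,0,0,0,2,0.05,0,0,0,3,0.05,0,0,0,3,0.05,0,0,0,3,0.05,0,0,0,3,0.05])

```text
t: 5.72
eef_pos: [0.5245, -0.2215, 0.1325]
eef_rot: [0.267, -0.267, 0.655, -0.655]
ft_force: [0.5, -0.9, -6.7]
finger_gap: 0.162
```

>>> send_rows(commands=[0,0,0,4,0.05,0,0,0,4,0.05,0,0,0,4,0.05,0,0,0,4,0.05,0,0,0,4,0.05,0,0,0,4,0.05,0,0,0,4,0.05,0,0,0,0,0.05])

```text
t: 6.38
eef_pos: [0.5246, -0.2214, 0.1325]
eef_rot: [0.101, -0.101, 0.7, -0.7]
ft_force: [-0.3, 0.1, -6.6]
finger_gap: 0.157
```

```bash
python3 - <<'E'
from h import *
S=get_image("side");T=get_image("top");crop(S,(220,100,360,220),5,"pics/s4.png");crop(T,(270,145,420,260),5,"pics/t4.png")
o=env.get_obs();r=R.from_quat(np.r_[o["eef_rot"][1:],o["eef_rot"][0]]).as_matrix();print(np.degrees(np.arctan2(r[1,2],r[0,2])));print(o["eef_pos"],o["ft_force"],o["wrist_torque"],o["finger_gap"])
E
```

```text
-73.42320119752101
[ 0.5246612  -0.22153589  0.13255115] [ 0.47928511  0.61515117 -5.61865037] [ 0.0189165   0.03041664 -0.04267629] 0.15792295815030868
```

View pics/s4.png

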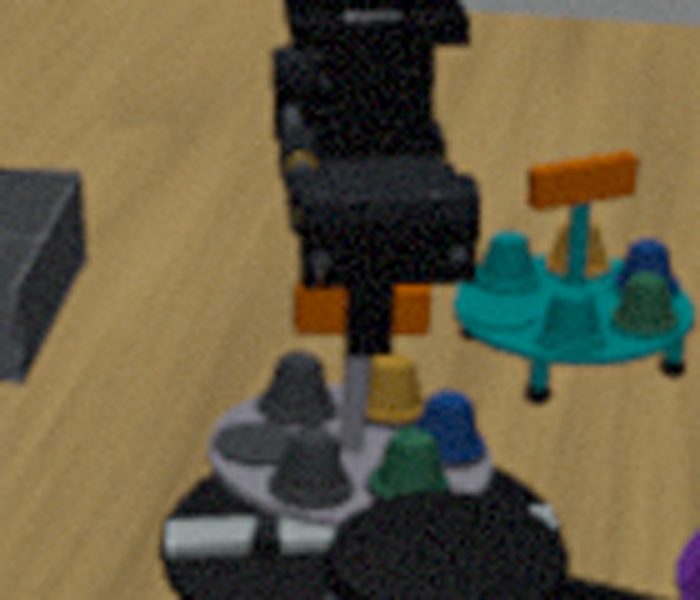

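View pics/t4.png

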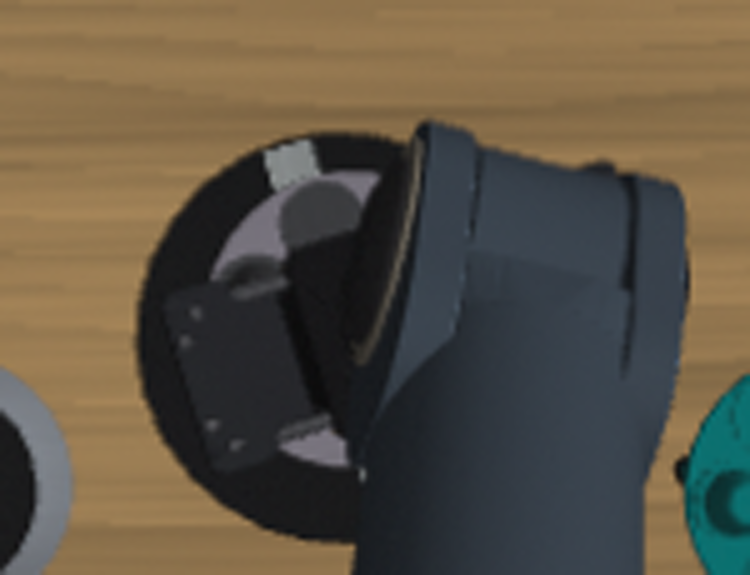

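The bar now lies along the rib heading (jaws at -73.4°, wanted -73.5°). In the side crop a foot shows at (265,530) in front of the rib, as it should when straddling. I lower slowly, watching force.

>>> send_rows(commands=[0,1.5,0,0,0.05,0,1.5,0,0,0.05,0,1.5,0,0,0.05,0,1.5,0,0,0.05,0,1.5,0,0,0.05,0,1.5,0,0,0.05,0,1,0,0,0.05,0,0,0,0,0.05])

```text
t: 7.15
eef_pos: [0.5246, -0.2221, 0.1223]
eef_rot: [0.101, -0.101, 0.7, -0.7]
ft_force: [0.7, 0.2, -5.0]
finger_gap: 0.156
```

>>> send_rows(commands=[0,1,0,0,0.05,0,1,0,0,0.05,0,0,0,0,0.05])

```text
t: 7.4
eef_pos: [0.5256, -0.2215, 0.1214]
eef_rot: [0.102, -0.101, 0.7, -0.7]
ft_force: [1.0, 2.4, 0.1]
finger_gap: 0.156
```

>>> send_rows(commands=[0,0.5,0,0,0.05,0,0.5,0,0,0.05,0,0,0,0,0.05])

```text
t: 7.65
eef_pos: [0.5262, -0.2211, 0.1209]
eef_rot: [0.102, -0.1, 0.7, -0.7]
ft_force: [0.5, 4.3, 5.5]
finger_gap: 0.154
```

```bash
python3 - <<'E'
from h import *
S=get_image("side");crop(S,(220,100,360,220),5,"pics/s5.png")
o=env.get_obs();print(o["eef_pos"],o["ft_force"],o["wrist_torque"],o["finger_gap"])
E
```

```text
[ 0.52613373 -0.22110395  0.120865  ] [0.22977842 4.0756052  6.27372399] [ 0.92942442  0.10262465 -0.04447286] 0.1548024951762028
```

View pics/s5.png

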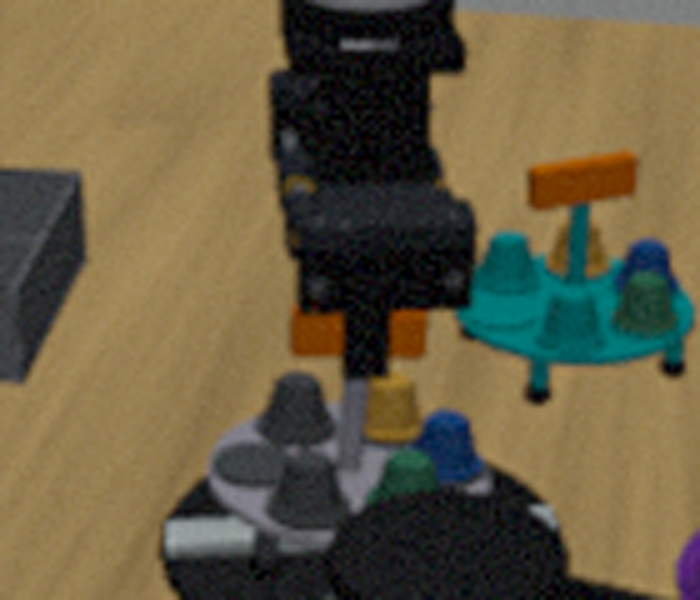

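The force is now +6 N upward (it was -6 N hanging), so the feet carry the stand. I release gently.

>>> send_rows(commands=[0,0,0,0,0.2,0,0,0,0,0.25,0,0,0,0,0.35,0,0,0,0,0.45,0,0,0,0,0.6,0,0,0,0,0.6,0,0,0,0,0.6,0,0,0,0,0.6])

```text
t: 8.37
eef_pos: [0.5246, -0.2223, 0.1195]
eef_rot: [-0.101, 0.101, -0.7, 0.7]
ft_force: [-0.2, -0.2, -0.6]
finger_gap: 0.575
```

>>> send_rows(commands=[0,-2,0,0,0.6,0,-5,0,0,0.6,0,-10,0,0,0.6,0,-15,0,0,0.6,0,-20,0,0,0.6,0,-25,0,0,0.6,0,-25,0,0,0.6,0,-10,0,0,0.6])

```text
t: 9.03
eef_pos: [0.5265, -0.2227, 0.2362]
eef_rot: [-0.103, 0.099, -0.699, 0.701]
ft_force: [1.0, 0.3, 0.8]
finger_gap: 0.6
```

>>> send_rows(commands=[25,0,15,0,0.6,25,0,15,0,0.6,25,0,15,0,0.6,25,0,15,0,0.6,25,0,15,0,0.6,25,0,15,0,0.6,25,0,15,0,0.6,25,0,15,0,0.6])

```text
t: 9.7
eef_pos: [0.3656, -0.3946, 0.2317]
eef_rot: [-0.101, 0.101, -0.7, 0.7]
ft_force: [1.2, -0.3, -0.6]
finger_gap: 0.596
```

```bash
python3 - <<'E'
from h import *
S=get_image("side");T=get_image("top");crop(S,(220,100,360,220),5,"pics/s6.png");cv2.imwrite("pics/t6.png",T["pixels"])
E
```

```text
(no output)
```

View pics/s6.png

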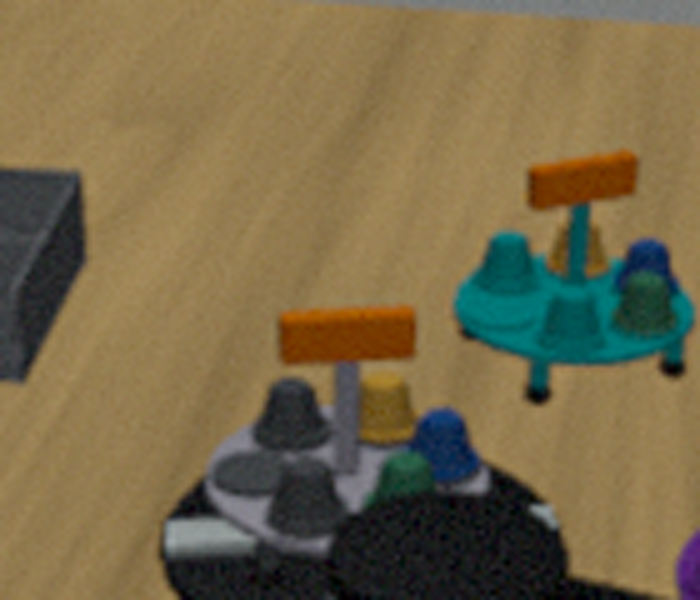

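View pics/t6.png

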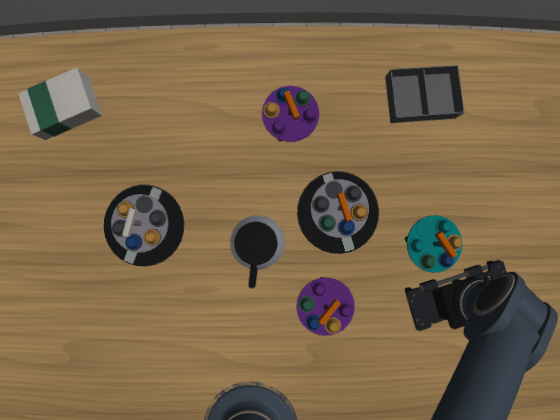

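Released and clear; the carafe (258,243), white-handled stand (143,225) and look-alikes are where they were. Now I measure level, height and centring: the bar by two views, and the bar against the tray.

```bash
python3 - <<'E'
from h import *
S=get_image("side");T=get_image("top");crop(T,(290,165,390,260),6,"pics/t7.png")
mt,st=orange(T,(325,185,375,225));ms,ss=orange(S,(270,150,310,180))
rt=cv2.minAreaRect(cv2.findContours(mt,0,2)[0][0]);rs=cv2.minAreaRect(cv2.findContours(ms,0,2)[0][0]);print(rt,rs)
P=plane(T,cv2.boxPoints(rt),.132);e=P[0]-P[1],P[1]-P[2];v=max(e,key=np.linalg.norm);print("len",[np.linalg.norm(a) for a in e],"heading",np.degrees(np.arctan2(v[1],v[0]))%180)
p=plane(T,[rt[0]],.132)[0];print("top face ctr",p,"off pad mid mm",(p[:2]-[.525,-.222])*1000)
print("tri (as before)",tri(T,rt[0],S,rs[0]))
# tray: grey-lilac ellipse, hull of non-dark/non-black inside pad; compare to expected projection
h=cv2.cvtColor(T["pixels"],cv2.COLOR_BGR2HSV);m=cv2.inRange(h,(100,10,70),(170,80,200));z=np.zeros_like(m);z[180:245,305:375]=m[180:245,305:375]
n,l,s,c=cv2.connectedComponentsWithStats(z);i=1+np.argmax(s[1:,4]);q=np.argwhere(l==i)[:,::-1].astype(np.int32);hu=cv2.convexHull(q).reshape(-1,2)
# tray height from radius 69 mm?
for zz in(.04,.05):
    W=plane(T,hu,zz)[:,:2];A=np.c_[2*W,np.ones(len(W))];x=np.linalg.lstsq(A,(W**2).sum(1),rcond=None)[0];print("tray",zz,x[:2],np.sqrt(x[2]+x[:2]@x[:2]))
# expected side corners of level bar at p, bottom/top edges
u=np.append(np.array(v[:2])/np.linalg.norm(v[:2]),0)
if u[0]<0:u=-u
nrm=np.array([-u[1],u[0],0])
c0=np.array([p[0],p[1],.120]);pr=[proj(S,c0+a*.032*u+.007*nrm+b*np.array([0,0,.012]))[0].round(1) for a in(-1,1) for b in(-1,1)]
print("expected side face corners (near-,+)",pr);
pts=np.argwhere(ms)[:,::-1];
for xx in range(ss[0],ss[0]+ss[2],4):
    k=pts[pts[:,0]==xx][:,1];print(xx,k.min(),k.max(),end=' | ')
E
```

```text
((344.6499938964844, 205.9499969482422), (28.776723861694336, 5.059642791748047), 71.56504821777344) ((289.16082763671875, 166.53814697265625), (10.080500602722168, 26.063997268676758), 87.39744567871094)
len [np.float64(0.011071695429374678), np.float64(0.06241221647746091)] heading 17.43885105224565
top face ctr [ 0.53363822 -0.22160074  0.132     ] off pad mid mm [8.63822253 0.39926036]
tri (as before) (array([ 0.53490262, -0.22343919,  0.11831223]), np.float64(0.0011770173207103294))
tray 0.04 [ 0.53360288 -0.22222088] 0.06865207844616478
tray 0.05 [ 0.53314359 -0.22091317] 0.06804906779567726
expected side face corners (near-,+) [array([303.6, 171.6]), array([303.9, 162.4]), array([276.5, 172.9]), array([276.4, 163.6])]
276 163 164 | 280 162 172 | 284 163 171 | 288 162 171 | 292 163 171 | 296 162 171 | 300 161 171 |
```

View pics/t7.png

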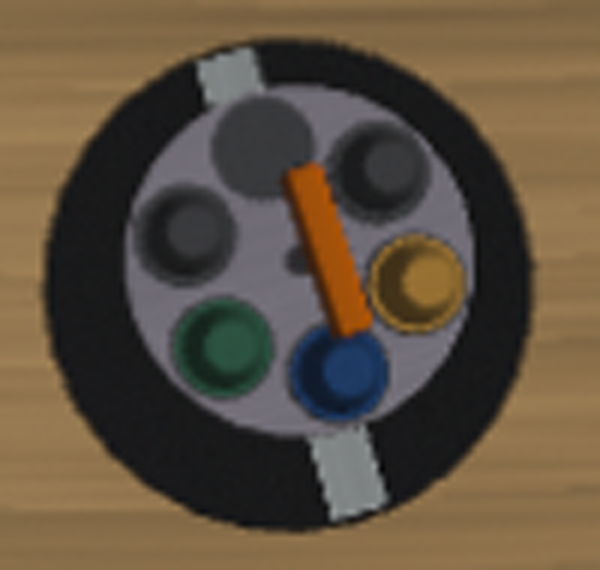

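Final measurements:
- **Heading:** the bar is at 17.4° against the rib's 16.5°.
- **Level:** bar centre (0.534, -0.222) sits within about 1 mm of the tray centre (0.533, -0.2215), so the tilt is under about 1°.
- **Height:** the side-view edges match a level bar at z = 0.120 within about 1 px.
- **Centring:** 8.6 mm off the pad middle (limit 25 mm).

I wait a moment at rest, then hand in.

>>> send_rows(commands=[0,0,0,0,0.6,0,0,0,0,0.6,0,0,0,0,0.6,0,0,0,0,0.6])

```text
t: 10.23
eef_pos: [0.3676, -0.393, 0.2315]
eef_rot: [0.102, -0.102, 0.7, -0.7]
ft_force: [0.3, -0.0, -0.5]
finger_gap: 0.601
```

```bash
python3 - <<'E'
from station import job
print(job.sign_off())
E
```

```text
the job is handed in; nothing more can be done
None
```

The orange-handled stand now stands level over the rib on its pad, and I handed the job in at about 10 s of the 32 s allowed; the sign-off reports no verdict. I gripped the bar, raised it about 8 mm to clear the rib, and turned it 42° clockwise until the bar lay along the rib. Then I lowered it until the feet took the weight, let go and backed the arm off.

**Last checks, all within limits:**
- **Heading:** the bar is within about 1° of the rib.
- **Level:** the bar sits over the tray centre within about 1 mm, so the lean is under roughly 1° (limit 1.7°).
- **Centring:** the post is about 9 mm from the pad middle (limit 25 mm).
- **Surroundings:** the white-handled stand and the carafe looked unmoved in the top picture. The gripper was clear of everything, with almost no force on the wrist.

**Disagreements:**
- **Height:** two-view triangulation put the handle at z = 0.118 m against the 0.120 m expected. The side-view edges match 0.120 m, and 2 mm is the calibration's own accuracy. Even so, 0.118 m would be about 108 mm above the pad, still within 106.5–112.5 mm.
- **Offset along the rib:** the 9 mm was not intended. I aimed the gripper at the pad middle. The bar probably wasn't centred in the fingers, or it shifted as the stand was set down.

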